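# Set up the cup-size display

### The arm

A 7-joint arm with a two-finger parallel gripper is mounted at the origin on a cart in front of the work surface, level with it; the furniture and walls round the work are solid. World frame = base frame: x ahead of the robot, y to its left, z up, the work surface at z = 0. Lengths are in m, angles in rad, forces in N, time in s.
With the tool pointing down it reaches from about 0.4 to 0.85 m from the base axis. Payload 10.4 kg.
Tool frame: the origin (TCP) lies between the finger pads; the fingertips stand 11 mm ahead of it and the grasp point (between the pads) lies 8 mm behind it (r.tcp_to_tips is the distance from the TCP to the fingertips, in m); z points along the fingers, y is the line along which they close (so a half turn about z gives the same grasp; the last joint's range is limited). The gripper opens to 87 mm and grips with 3 to 60 N. Pads are 19 mm wide; open, the fingers measure 117 mm over their backs; the gripper's body (75 mm by 190 mm) begins 51 mm behind the grasp point.
Start: joints at [-1.17, 0.332, -0.065, 1.46, 0.022, 1.35, -0.088], TCP at [0.257, 0.57, 0.234] pointing down, gripper open.
Joint ranges: [-2.6, 2.6], [-0.5, 2.12], [-1.47, 1.34], [0.16, 2.42], [-1.27, 4.41], [0.06, 2.06], [-2.6, 2.6]. Speed limits (rad/s): [2.22, 2.22, 2.79, 2.79, 3.14, 3.14, 3.14].

### API

Orientations are given as a unit quaternion [x, y, z, w].
In Python, from bench import r gives the robot as it stands. The module is installed in compiled form; this text tells all that it offers.
- The arm moves only by the shell command python3 -m crank 'ROWS' [FORCE]. ROWS is JSON, a list of rows, each an object of numbers: "claw": the closure, from -1 (fully open) to 1 (shut); "dx", "dy", "dz": the shift along the tool's x, y, z each as a share of 3 cm, from -1 to 1; "ax", "ay", "az": the turn, a rotation vector about the tool's x, y, z each as a share of 6 degrees, from -1 to 1. A call has 1 to 8 rows; each row shifts and turns the commanded pose from where the row before left it, along the tool's axes as they then stand; what a row does not reach is not made up. A row lasts 1/12 s, in which the tool goes at most 41.7 mm and 7.16 degrees, less where a joint would pass 70% of its speed; a pose out of reach is approached as far as the arm can. A call with a number of a shift or a turn outside -1 to 1 is refused whole. A call with a gripper value outside its range is refused whole. The fingers move at their own pace and stop on an object; FORCE is the grip in N (left out, the last holds). Time passes only in rows, so rows that do not move let the fingers close. It gives the time, the measured TCP pose, the force, the opening and the grip force at its end, in the units of the state.
- r.read_state(): the state, without advancing time (a new reading comes with each control period).
- r.camera(name): name is "scene" or "top" or "wrist"; returns a dict with "color" (400x640x3 uint8, red, green, blue), "mtx" (3x3 intrinsics, pixels), "R" (3x3) and "t" (3): a world point X has camera coordinates R X + t; the wrist camera has in their place "hand_eye" (4x4, takes a point from camera to tool coordinates, whose origin is the TCP and whose axes are the flange's). Camera axes: x right, y down, z forward; pixel columns grow to the right and rows downward; lengths in m; the calibration is good to about 2 mm. A picture is of the moment at which its call begins: read the wrist's pose just before it. There is no depth.
- r.close_job(): hands the job in; it is judged then, once.
The state is a dict: "time": time; "joint_positions": joint angles; "joint_vel": joint speeds; "joint_torque": joint torques, N m; "ee_pos": TCP position; "eef_rot": TCP orientation; "ft_force": force on the tool from outside, world axes, zero at the start; "torque": the same for the moment, N m; "width": finger opening in m; "grip_force": force on a finger pad.
Only numpy, scipy, OpenCV 4.12 (cv2) and the standard library are available. Lean on these libraries where they do the work, as an engineer would, in place of code of your own. Each camera call takes 0.05 s, during which the arm holds its last target. There are 200 camera calls.

### The job

The four white handle-less cups are the samples that show guests our cup sizes. Line them up in order of size on the oak display board, each standing upright and fully seated in the recess that fits its foot (the smallest was put back in the largest recess by mistake). Knock no cup over, and leave the toothpick glass and the salt shaker that stand among them where they are.

Things in the scene. Friction and masses are not known exactly. Their poses are not given: they have to be found in the camera images.
- cup_smallest: the smallest of four round white handle-less stoneware cups, open at the top: 56 mm high, 44 mm across the rim (nearly as wide over its upper half, so it can be gripped there from above, across the outside), narrowing to a 26 mm foot 10 mm high with a bevelled edge; wall 3.5 mm. Origin: centre of its underside, z up through the mouth; it is the same all round, so its yaw is of no account
- cup_second: the second smallest of four round white handle-less stoneware cups, open at the top: 70 mm high, 51 mm across the rim (nearly as wide over its upper half, so it can be gripped there from above, across the outside), narrowing to a 36 mm foot 10 mm high with a bevelled edge; wall 3.5 mm. Origin: centre of its underside, z up through the mouth; it is the same all round, so its yaw is of no account
- cup_third: the second largest of four round white handle-less stoneware cups, open at the top: 86 mm high, 58 mm across the rim (nearly as wide over its upper half, so it can be gripped there from above, across the outside), narrowing to a 46 mm foot 10 mm high with a bevelled edge; wall 3.5 mm. Origin: centre of its underside, z up through the mouth; it is the same all round, so its yaw is of no account
- cup_largest: the largest of four round white handle-less stoneware cups, open at the top: 104 mm high, 65 mm across the rim (nearly as wide over its upper half, so it can be gripped there from above, across the outside), narrowing to a 56 mm foot 10 mm high with a bevelled edge; wall 3.5 mm. Origin: centre of its underside, z up through the mouth; it is the same all round, so its yaw is of no account
- seat_smallest: cork disc on the floor of the smallest round recess (35 mm across, 8 mm deep) of the oak display board, for the 26 mm foot. Origin: centre of the cork's top, 16 mm above the counter, where the cup's underside comes to rest; z up, y along the row towards the smallest recess, x across the board. Board: fixed, 360 x 120 x 24 mm, recesses in one row 82 mm apart
- seat_second: cork disc on the floor of the second smallest round recess (45 mm across, 8 mm deep) of the oak display board, for the 36 mm foot. Origin: centre of the cork's top, 16 mm above the counter, where the cup's underside comes to rest; z up, y along the row towards the smallest recess, x across the board
- seat_third: cork disc on the floor of the second largest round recess (55 mm across, 8 mm deep) of the oak display board, for the 46 mm foot. Origin: centre of the cork's top, 16 mm above the counter, where the cup's underside comes to rest; z up, y along the row towards the smallest recess, x across the board
- seat_largest: cork disc on the floor of the largest round recess (65 mm across, 8 mm deep) of the oak display board, for the 56 mm foot. Origin: centre of the cork's top, 16 mm above the counter, where the cup's underside comes to rest; z up, y along the row towards the smallest recess, x across the board
- toothpick_glass: little round glass of toothpicks, 42 mm across, 66 mm high, standing among the cups on the counter. Origin: centre of its underside. Not to be moved
- salt_shaker: round salt shaker with a steel cap, 39 mm across, 76 mm high, standing among the cups on the counter. Origin: centre of its underside. Not to be moved
Not all that is in view belongs to the job. Leave any black look-alike of the cup_third alone.

How it is judged:
By the outcome, as a careful person would: the job done as asked, in the order asked, and still so for the second after the job is handed in, with the robot touching nothing.
It also fails if it takes over 109 s, if anything falls off the work surface, if the arm or the gripper's body presses on something with over 40 N, if the wrist force passes 120 N, or if a joint passes its speed limit or range.

## Working session

There is one attempt and no reset: what is moved stays moved. The work goes in short steps, Python scripts to look and compute and a shell command to move; the robot and the scene stay as the last step left them, time stands still between calls to the robot, and variables do not carry over. Pictures are saved under pics/ and viewed, at most 14 in all, crops included, and the job is handed in when it is done.

```bash
mkdir -p pics
python3 - <<'E'
from bench import r
import cv2,numpy as np
s=r.read_state();print({k:np.round(v,3) for k,v in s.items()})
for n in("top","scene"):
    c=r.camera(n);cv2.imwrite(f"pics/{n}0.png",c["color"][:,:,::-1])
    print(n,c["mtx"].tolist(),(-c["R"].T@c["t"]).round(3),c["R"].round(3).tolist())
E
```

```text
{'time': np.float64(0.0), 'joint_positions': array([-1.17 ,  0.333, -0.065,  1.461,  0.022,  1.35 , -0.089]), 'joint_vel': array([-0.001, -0.001, -0.002, -0.001, -0.   , -0.001, -0.001]), 'joint_torque': array([-0.0000e+00, -6.2328e+01,  2.4000e-02, -3.8988e+01, -6.1000e-02,
        4.0000e-02,  0.0000e+00]), 'ee_pos': array([0.257, 0.569, 0.233]), 'eef_rot': array([ 0.21 ,  0.978, -0.001, -0.   ]), 'ft_force': array([0.639, 0.239, 1.304]), 'torque': array([-0.012, -0.002,  0.041]), 'grip_force': np.float64(0.0), 'width': np.float64(0.087)}
top [[505.043443278321, 0.0, 319.0043490155867], [0.0, 505.043443278321, 193.42371197825693], [0.0, 0.0, 1.0]] [ 0.332 -0.14   1.279] [[0.028, -0.999, -0.018], [-0.983, -0.024, -0.182], [0.181, 0.023, -0.983]]
scene [[383.87433005789643, 0.0, 319.9304841959153], [0.0, 383.87433005789643, 201.26832025621766], [0.0, 0.0, 1.0]] [ 0.119 -0.863  0.595] [[0.873, -0.487, 0.019], [-0.259, -0.496, -0.829], [0.413, 0.719, -0.559]]
```

View pics/top0.png

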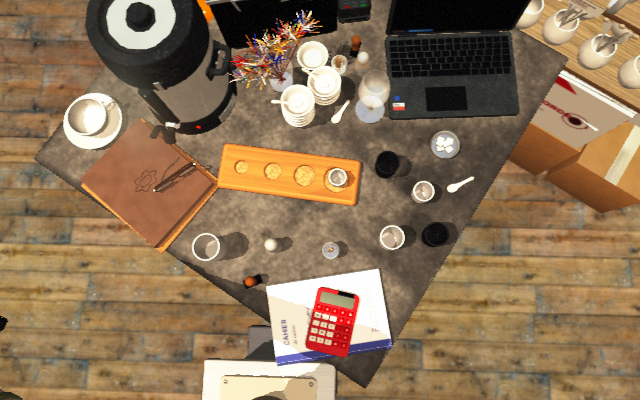

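View pics/scene0.png

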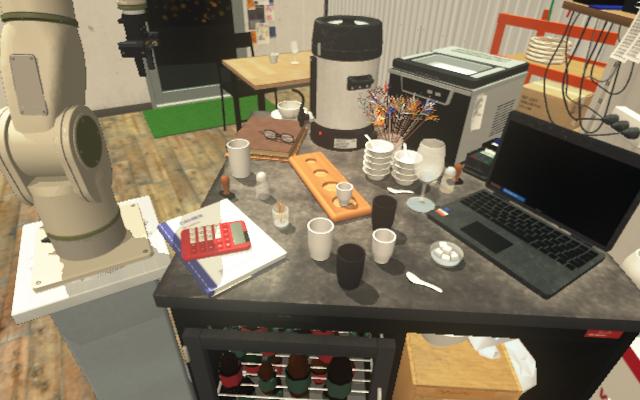

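The top view shows the white cups at about (205,247), (391,237), (423,191) and (337,178), the last sitting on the board. The recesses run (241,167) to (337,178), smallest on the left. The shaker is at (270,244), the toothpick glass at (331,250), and the black look-alikes at (387,164) and (435,234).

```bash
cat > h.py <<'E'
from bench import r
import cv2,numpy as np
from scipy.spatial.transform import Rotation as Ro
def cam(n):
    s=r.read_state();c=r.camera(n);K=c["mtx"]
    if n=="wrist":
        T=np.eye(4);T[:3,:3]=Ro.from_quat(s["eef_rot"]).as_matrix();T[:3,3]=s["ee_pos"]
        T=T@c["hand_eye"];R=T[:3,:3].T;t=-R@T[:3,3]
    else:R,t=np.array(c["R"]),np.array(c["t"])
    return c["color"],K,R,t
def ray(px,z,K,R,t):
    px=np.atleast_2d(px).astype(float);d=np.c_[px,np.ones(len(px))]@np.linalg.inv(K).T@R
    C=-R.T@t;return C+d*((z-C[2])/d[:,2])[:,None]
def proj(X,K,R,t):
    c=np.atleast_2d(X)@R.T+t;p=c@K.T;return p[:,:2]/p[:,2:]
def circ(P):  # least-squares circle
    A=np.c_[2*P[:,:2],np.ones(len(P))];s=np.linalg.lstsq(A,(P[:,:2]**2).sum(1),rcond=None)[0]
    return s[0],s[1],np.sqrt(s[2]+s[0]**2+s[1]**2)
E
python3 - <<'E'
from h import *
im,*c=cam("top");hsv=cv2.cvtColor(im,cv2.COLOR_RGB2HSV)
for n,p,h in(("larg",(205,247),.104),("third",(391,237),.086),("sec",(423,191),.07),("small",(337,178),.072),("salt",(270,244),.076),("tooth",(331,250),.066),("blk",(387,164),.086),("blk2",(435,234),.086)):
    print(n,ray(p,h,*c).round(3))
m=((hsv[...,0]>8)&(hsv[...,0]<22)&(hsv[...,1]>150)&(hsv[...,2]>120)).astype(np.uint8)
m[:130]=0;m[215:]=0;m[:,:205]=0;m[:,375:]=0
k=max(cv2.findContours(m,0,1)[0],key=cv2.contourArea);b=cv2.boxPoints(cv2.minAreaRect(k))
B=ray(b,.024,*c);print(B.round(3),B.mean(0).round(4),np.linalg.norm(np.diff(B[:,:2],axis=0),axis=1))
for p in((241,167),(273,171),(304,175),(337,178)):print(ray(p,.02,*c).round(3))
cv2.imwrite("pics/topz.png",cv2.resize(im[120:270,180:460],None,fx=2.8,fy=2.8,interpolation=2)[:,:,::-1])
E
```

```text
larg [[0.415 0.15  0.104]]
third [[ 0.451 -0.285  0.086]]
sec [[ 0.567 -0.364  0.07 ]]
small [[ 0.594 -0.154  0.072]]
salt [[0.428 0.002 0.076]]
tooth [[ 0.419 -0.144  0.066]]
blk [[ 0.628 -0.274  0.086]]
blk2 [[ 0.461 -0.388  0.086]]
[[ 0.534  0.179  0.024]
 [ 0.69   0.187  0.024]
 [ 0.69  -0.213  0.024]
 [ 0.535 -0.212  0.024]] [ 0.6124 -0.0149  0.024 ] [0.15607599 0.40020158 0.15482419]
[[0.628 0.092 0.02 ]]
[[0.619 0.009 0.02 ]]
[[ 0.611 -0.071  0.02 ]]
[[ 0.605 -0.155  0.02 ]]
```

View pics/topz.png

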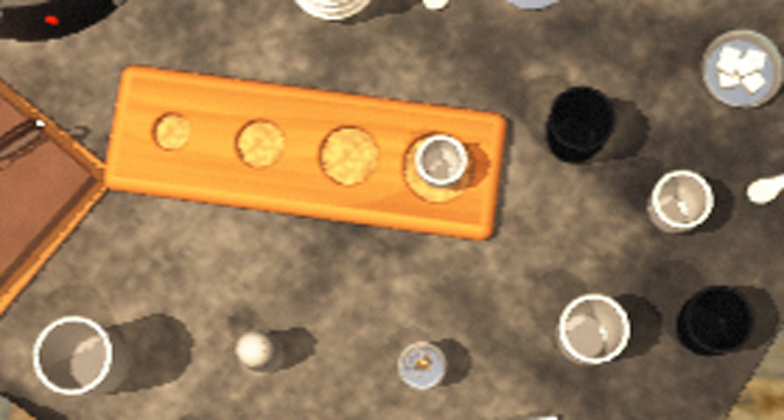

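The zoomed crop confirms it: recess centres at about (241,167), (273,171), (305,175) and (336,180), smallest on the left, with the smallest cup off-centre in the largest recess. I'll turn the tool so that y runs across the board and x along the row, then move in for a close look.

```bash
python3 -m crank '[{"claw":-1,"az":1},{"claw":-1,"az":1},{"claw":-1,"az":1},{"claw":-1,"az":1},{"claw":-1,"az":1},{"claw":-1,"az":1},{"claw":-1,"az":1},{"claw":-1,"az":1}]' 20
python3 -m crank '[{"claw":-1,"az":1},{"claw":-1,"az":1},{"claw":-1,"az":1},{"claw":-1,"az":0.83},{"claw":-1},{"claw":-1}]'
cat > go.py <<'E'
import sys
from h import *
s=r.read_state();R=Ro.from_quat(s["eef_rot"]).as_matrix()
p=np.array([float(v) for v in sys.argv[1:4]])
print("t",round(s["time"],1),"pos",s["ee_pos"].round(4),"yaw_y",np.degrees(np.arctan2(R[1,1],R[0,1])).round(2),"tilt",R[:2,2].round(3),"w",round(s["width"],4),"g",round(s["grip_force"],1))
print("units of 3cm dx,dy,dz:",(R.T@(p-s["ee_pos"])/.03).round(2))
E
python3 go.py 0.57 -0.05 0.25
```

```text
t 0.1 pos [0.2569 0.5695 0.233 ] yaw_y 65.72 tilt [-0.    -0.001] w 0.0873 g 0.0
units of 3cm dx,dy,dz: [-18.   -14.53  -0.55]invalid input at $[0]: expected keys claw, dx, dy, dz, ax, ay, az
invalid input at $[0]: expected keys claw, dx, dy, dz, ax, ay, az
```

```bash
python3 -m crank '[{"claw":-1,"dx":0,"dy":0,"dz":0,"ax":0,"ay":0,"az":1},{"claw":-1,"dx":0,"dy":0,"dz":0,"ax":0,"ay":0,"az":1},{"claw":-1,"dx":0,"dy":0,"dz":0,"ax":0,"ay":0,"az":1},{"claw":-1,"dx":0,"dy":0,"dz":0,"ax":0,"ay":0,"az":1},{"claw":-1,"dx":0,"dy":0,"dz":0,"ax":0,"ay":0,"az":1},{"claw":-1,"dx":0,"dy":0,"dz":0,"ax":0,"ay":0,"az":1}]' 20
python3 -m crank '[{"claw":-1,"dx":0,"dy":0,"dz":0,"ax":0,"ay":0,"az":1},{"claw":-1,"dx":0,"dy":0,"dz":0,"ax":0,"ay":0,"az":1},{"claw":-1,"dx":0,"dy":0,"dz":0,"ax":0,"ay":0,"az":1},{"claw":-1,"dx":0,"dy":0,"dz":0,"ax":0,"ay":0,"az":1},{"claw":-1,"dx":0,"dy":0,"dz":0,"ax":0,"ay":0,"az":1},{"claw":-1,"dx":0,"dy":0,"dz":0,"ax":0,"ay":0,"az":0.83},{"claw":-1,"dx":0,"dy":0,"dz":0,"ax":0,"ay":0,"az":0}]'
python3 go.py 0.57 -0.05 0.25
```

```text
time: 0.65
ee_pos: [0.257, 0.5696, 0.2332]
eef_rot: [0.504, 0.863, -0.0, 0.0]
ft_force: [-0.4, -0.5, 0.9]
width: 0.0872
grip_force: 0.0
time: 1.23
ee_pos: [0.2569, 0.5696, 0.2332]
eef_rot: [0.74, 0.672, -0.0, 0.0]
ft_force: [0.8, -0.6, -0.8]
width: 0.087
grip_force: 0.0
t 1.2 pos [0.2569 0.5696 0.2332] yaw_y -5.49 tilt [-0.    -0.001] w 0.087 g 0.0
units of 3cm dx,dy,dz: [-19.56  12.36  -0.55]
```

```bash
python3 -m crank '[{"claw":-1,"dx":-0.85,"dy":0.54,"dz":-0.02,"ax":0,"ay":0,"az":0},{"claw":-1,"dx":-0.85,"dy":0.54,"dz":-0.02,"ax":0,"ay":0,"az":0},{"claw":-1,"dx":-0.85,"dy":0.54,"dz":-0.02,"ax":0,"ay":0,"az":0},{"claw":-1,"dx":-0.85,"dy":0.54,"dz":-0.02,"ax":0,"ay":0,"az":0},{"claw":-1,"dx":-0.85,"dy":0.54,"dz":-0.02,"ax":0,"ay":0,"az":0},{"claw":-1,"dx":-0.85,"dy":0.54,"dz":-0.02,"ax":0,"ay":0,"az":0},{"claw":-1,"dx":-0.85,"dy":0.54,"dz":-0.02,"ax":0,"ay":0,"az":0},{"claw":-1,"dx":-0.85,"dy":0.54,"dz":-0.02,"ax":0,"ay":0,"az":0}]' >/dev/null
python3 -m crank '[{"claw":-1,"dx":-0.85,"dy":0.54,"dz":-0.02,"ax":0,"ay":0,"az":0},{"claw":-1,"dx":-0.85,"dy":0.54,"dz":-0.02,"ax":0,"ay":0,"az":0},{"claw":-1,"dx":-0.85,"dy":0.54,"dz":-0.02,"ax":0,"ay":0,"az":0},{"claw":-1,"dx":-0.85,"dy":0.54,"dz":-0.02,"ax":0,"ay":0,"az":0},{"claw":-1,"dx":-0.85,"dy":0.54,"dz":-0.02,"ax":0,"ay":0,"az":0},{"claw":-1,"dx":-0.85,"dy":0.54,"dz":-0.02,"ax":0,"ay":0,"az":0},{"claw":-1,"dx":-0.85,"dy":0.54,"dz":-0.02,"ax":0,"ay":0,"az":0},{"claw":-1,"dx":-0.85,"dy":0.54,"dz":-0.02,"ax":0,"ay":0,"az":0}]' >/dev/null
python3 -m crank '[{"claw":-1,"dx":-0.85,"dy":0.54,"dz":-0.02,"ax":0,"ay":0,"az":0},{"claw":-1,"dx":-0.85,"dy":0.54,"dz":-0.02,"ax":0,"ay":0,"az":0},{"claw":-1,"dx":-0.85,"dy":0.54,"dz":-0.02,"ax":0,"ay":0,"az":0},{"claw":-1,"dx":-0.85,"dy":0.54,"dz":-0.02,"ax":0,"ay":0,"az":0},{"claw":-1,"dx":-0.85,"dy":0.54,"dz":-0.02,"ax":0,"ay":0,"az":0},{"claw":-1,"dx":-0.5,"dy":0.2,"dz":-0.02,"ax":0,"ay":0,"az":0},{"claw":-1,"dx":0,"dy":0,"dz":0,"ax":0,"ay":0,"az":0},{"claw":-1,"dx":0,"dy":0,"dz":0,"ax":0,"ay":0,"az":0}]'
python3 go.py 0.57 -0.05 0.25
python3 - <<'E'
from h import *
im,*c=cam("wrist");np.savez("w1",im=im,K=c[0],R=c[1],t=c[2]);cv2.imwrite("pics/w1.png",im[:,:,::-1])
print((-c[1].T@c[2]).round(3),c[1].round(2).tolist(),c[0][0,0])
for n,X in(("s1",(.628,.092,.016)),("s4",(.605,-.155,.016)),("small",(.594,-.154,.072)),("larg",(.415,.15,.104)),("salt",(.428,.002,.076)),("third",(.451,-.285,.086))):print(n,proj(X,*c).round())
E
```

```text
time: 3.23
ee_pos: [0.5512, -0.0109, 0.2465]
eef_rot: [0.739, 0.674, -0.0, -0.0]
ft_force: [0.4, 1.0, -0.1]
width: 0.087
grip_force: 0.0
t 3.2 pos [ 0.5512 -0.0109  0.2465] yaw_y -5.24 tilt [-0. -0.] w 0.087 g 0.0
units of 3cm dx,dy,dz: [-1.24  0.74 -0.12]
[0.557 0.054 0.396] [[1.0, -0.09, 0.0], [-0.09, -0.97, 0.24], [-0.02, -0.24, -0.97]] 330.6788816334014
s1 [[388.  77.]]
s4 [[378. 285.]]
small [[376. 309.]]
larg [[137.  12.]]
salt [[200. 185.]]
third [[261. 426.]]
```

View pics/w1.png

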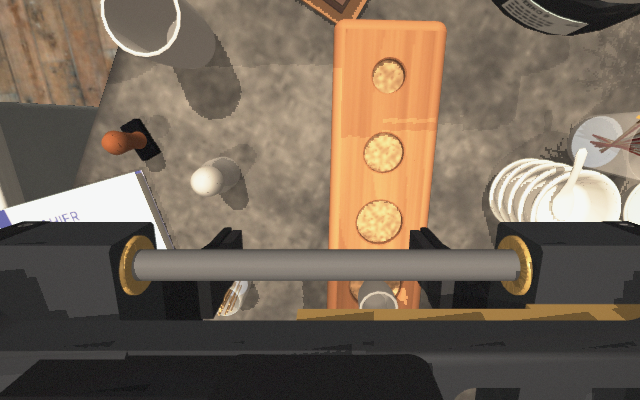

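The wrist view shows recesses at about (388,76), (383,153) and (379,221), with the smallest cup in the fourth, behind the gripper at (378,300). The largest cup's rim is at (140,12) and the shaker at (208,180).

Run:
```python
from h import *
d=np.load("w1.npz");im=d["im"];c=d["K"],d["R"],d["t"]
hsv=cv2.cvtColor(im,cv2.COLOR_RGB2HSV)
for p in((388,76),(383,153),(379,221),(360,120),(420,200)):print(p,hsv[p[1],p[0]])
s=cv2.GaussianBlur(hsv[...,1],(5,5),0)
roi=np.zeros(s.shape,np.uint8);roi[45:245,345:425]=1
m=((s<125)&(roi>0)).astype(np.uint8);m=cv2.morphologyEx(m,2,np.ones((3,3)));m=cv2.morphologyEx(m,3,np.ones((9,9)))
P=[]
for k in cv2.findContours(m,0,1)[0]:
    if cv2.contourArea(k)<300:continue
    k=cv2.convexHull(k)[:,0];w=ray(k,.02,*c);x,y,q=circ(w);print(k.mean(0).round(1),"circle",np.round([x,y,2*q],4));P.append((x,y))
# top view recesses, z .02
im,*c=cam("top")
s=cv2.cvtColor(im,cv2.COLOR_RGB2HSV)
b=[(241.1,166.8),(272.9,171.1),(304.6,175.4),(336,179.6)];print(ray(b,.02,*c).round(4))
```

```text
(388, 76) [ 15 133 222]
(383, 153) [ 19 119 243]
(379, 221) [ 18 120 243]
(360, 120) [ 12 152 230]
(420, 200) [ 13 151 236]
[376.5 220.1] circle [ 0.6089 -0.0693  0.0491]
[383.9 151.3] circle [0.6182 0.0107 0.0394]
[[ 0.6285  0.0918  0.02  ]
 [ 0.6191  0.0095  0.02  ]
 [ 0.6098 -0.0721  0.02  ]
 [ 0.6008 -0.1525  0.02  ]]
```

```bash
python3 -m crank '[{"claw":-1,"dx":-0.95,"dy":0.04,"dz":-0.05,"ax":0,"ay":0,"az":0},{"claw":-1,"dx":-0.95,"dy":0.04,"dz":-0.05,"ax":0,"ay":0,"az":0},{"claw":-1,"dx":-0.95,"dy":0.04,"dz":-0.05,"ax":0,"ay":0,"az":0},{"claw":-1,"dx":-0.95,"dy":0.04,"dz":-0.05,"ax":0,"ay":0,"az":0},{"claw":-1,"dx":-0.95,"dy":0.04,"dz":-0.05,"ax":0,"ay":0,"az":0},{"claw":-1,"dx":-0.95,"dy":0.04,"dz":-0.05,"ax":0,"ay":0,"az":0},{"claw":-1,"dx":-0.95,"dy":0.04,"dz":-0.05,"ax":0,"ay":0,"az":0},{"claw":-1,"dx":-0.95,"dy":0.04,"dz":-0.05,"ax":0,"ay":0,"az":0}]' >/dev/null
python3 -m crank '[{"claw":-1,"dx":-0.95,"dy":0.04,"dz":-0.05,"ax":0,"ay":0,"az":0},{"claw":-1,"dx":-0.95,"dy":0.04,"dz":-0.05,"ax":0,"ay":0,"az":0},{"claw":-1,"dx":-0.95,"dy":0.04,"dz":-0.05,"ax":0,"ay":0,"az":0},{"claw":-1,"dx":-0.95,"dy":0.04,"dz":-0.05,"ax":0,"ay":0,"az":0},{"claw":-1,"dx":-0.95,"dy":0.04,"dz":-0.05,"ax":0,"ay":0,"az":0},{"claw":-1,"dx":-0.5,"dy":0.04,"dz":0,"ax":0,"ay":0,"az":0},{"claw":-1,"dx":0,"dy":0,"dz":0,"ax":0,"ay":0,"az":0},{"claw":-1,"dx":0,"dy":0,"dz":0,"ax":0,"ay":0,"az":0}]'
python3 go.py 0.594 -0.154 0.15
python3 - <<'E'
from h import *
im,*c=cam("wrist");np.savez("w2",im=im,K=c[0],R=c[1],t=c[2]);cv2.imwrite("pics/w2.png",im[:,:,::-1])
E
```

```text
time: 4.67
ee_pos: [0.5329, -0.3949, 0.2657]
eef_rot: [0.739, 0.674, 0.0, -0.0]
ft_force: [-0.3, 0.6, 0.2]
width: 0.0872
grip_force: 0.0
t 4.7 pos [ 0.5329 -0.3949  0.2657] yaw_y -5.21 tilt [-0.     0.001] w 0.0872 g 0.0
units of 3cm dx,dy,dz: [8.18 1.3  3.86]
```

View pics/w2.png

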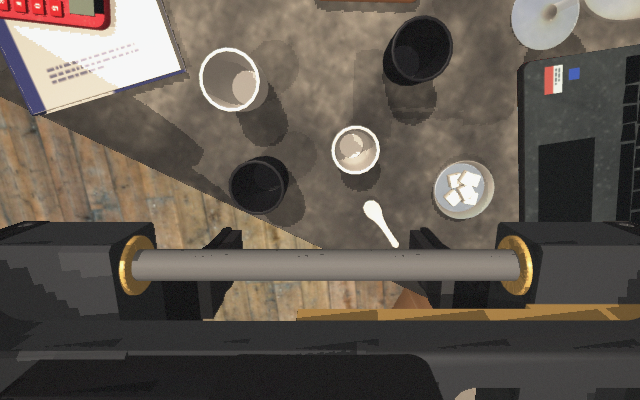

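This shows the third cup's rim centred at about (229,79), the second's at (355,150), and the black cups at (418,50) and (258,185). I'll fit the rims.

```bash
cat >> h.py <<'E'
def rim(im,c,p,z,half=40,th=225):
    x0,y0=max(int(p[0])-half,0),max(int(p[1])-half,0);a=im[y0:y0+2*half,x0:x0+2*half].min(2)
    m=(a>th).astype(np.uint8);ks=cv2.findContours(m,0,1)[0];k=max(ks,key=lambda k:cv2.minEnclosingCircle(k)[1])
    k=cv2.convexHull(k)[:,0]+[x0,y0];w=ray(k,z,*c);x,y,q=circ(w);res=np.abs(np.hypot(w[:,0]-x,w[:,1]-y)-q).max()
    return np.round([x,y,2*q,res],4)
E
python3 - <<'E'
from h import *
d=np.load("w2.npz");c=d["K"],d["R"],d["t"]
print("third",rim(d["im"],c,(229,79),.086));print("sec",rim(d["im"],c,(355,150),.07,30))
im,*c=cam("top")
for n,p,h,q in(("larg",(205,247),.104,20),("third",(391,237),.086,18),("sec",(423,191),.07,16),("small",(337,178),.072,12)):
    for th in(200,225):print(n,th,rim(im,c,p,h,q,th))
d=np.load("w1.npz");c=d["K"],d["R"],d["t"];print("larg w1",rim(d["im"],c,(140,30),.104,60))
E
```

```text
third [ 4.513e-01 -2.862e-01  5.600e-02  3.000e-04]
sec [ 5.665e-01 -3.640e-01  4.920e-02  3.000e-04]
larg 200 [0.4156 0.1491 0.0625 0.0013]
larg 225 [0.4324 0.1393 0.0264 0.0013]
third 200 [ 0.1078 -0.0842  0.7731  0.    ]Traceback (most recent call last):
  File "<stdin>", line 6, in <module>
  File "h.py", line 21, in rim
    m=(a>th).astype(np.uint8);ks=cv2.findContours(m,0,1)[0];k=max(ks,key=lambda k:cv2.minEnclosingCircle(k)[1])
                                                              ~~~^^^^^^^^^^^^^^^^^^^^^^^^^^^^^^^^^^^^^^^^^^^^^^
ValueError: max() iterable argument is empty
```

```bash
python3 -m crank '[{"claw":-1,"dx":0.9,"dy":0.2,"dz":0.2,"ax":0,"ay":0,"az":0},{"claw":-1,"dx":0.9,"dy":0.2,"dz":0.2,"ax":0,"ay":0,"az":0},{"claw":-1,"dx":0.9,"dy":0.2,"dz":0.2,"ax":0,"ay":0,"az":0},{"claw":-1,"dx":0.9,"dy":0.2,"dz":0.2,"ax":0,"ay":0,"az":0},{"claw":-1,"dx":0.9,"dy":0.2,"dz":0.2,"ax":0,"ay":0,"az":0},{"claw":-1,"dx":0.9,"dy":0.2,"dz":0.2,"ax":0,"ay":0,"az":0},{"claw":-1,"dx":0.9,"dy":0.2,"dz":0.2,"ax":0,"ay":0,"az":0},{"claw":-1,"dx":0.4,"dy":0,"dz":0.2,"ax":0,"ay":0,"az":0}]' >/dev/null
python3 -m crank '[{"claw":-1,"dx":0,"dy":0,"dz":0,"ax":0,"ay":0,"az":0},{"claw":-1,"dx":0,"dy":0,"dz":0,"ax":0,"ay":0,"az":0}]' >/dev/null
python3 - <<'E'
from h import *
im,*c=cam("wrist");np.savez("w3",im=im,K=c[0],R=c[1],t=c[2]);cv2.imwrite("pics/w3.png",im[:,:,::-1])
p=proj((.594,-.154,.072),*c)[0];print(p)
for th in(190,210,225):print(rim(im,c,p,.072,35,th))
E
python3 go.py 0.594 -0.154 0.06
```

```text
[322.64856761 143.6356676 ]
[ 0.596  -0.1539  0.0415  0.0012]
[ 5.962e-01 -1.538e-01  4.140e-02  3.000e-04]
[ 5.952e-01 -1.516e-01  3.630e-02  1.000e-04]
t 5.7 pos [ 0.5926 -0.1995  0.2186] yaw_y -5.23 tilt [ 0. -0.] w 0.087 g 0.0
units of 3cm dx,dy,dz: [ 1.52 -0.09  5.29]
```

View pics/w3.png

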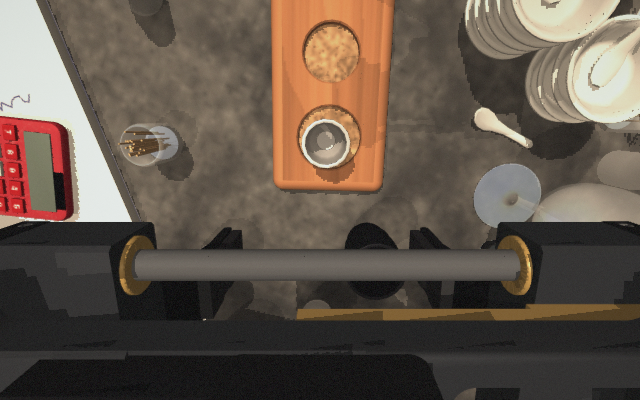

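The smallest cup's rim is at (325,144), off-centre in the largest recess, and the third recess is at (331,51). Now I'll descend and grip it.

```bash
python3 -m crank '[{"claw":-1,"dx":0.76,"dy":0,"dz":0,"ax":0,"ay":0,"az":0},{"claw":-1,"dx":0.76,"dy":-0.03,"dz":0.62,"ax":0,"ay":0,"az":0},{"claw":-1,"dx":0,"dy":0,"dz":1,"ax":0,"ay":0,"az":0},{"claw":-1,"dx":0,"dy":0,"dz":1,"ax":0,"ay":0,"az":0},{"claw":-1,"dx":0,"dy":0,"dz":1,"ax":0,"ay":0,"az":0},{"claw":-1,"dx":0,"dy":0,"dz":1,"ax":0,"ay":0,"az":0},{"claw":-1,"dx":0,"dy":0,"dz":0.6,"ax":0,"ay":0,"az":0},{"claw":-1,"dx":0,"dy":0,"dz":0.4,"ax":0,"ay":0,"az":0}]' 15
python3 -m crank '[{"claw":0.2,"dx":0,"dy":0,"dz":0,"ax":0,"ay":0,"az":0},{"claw":0.4,"dx":0,"dy":0,"dz":0,"ax":0,"ay":0,"az":0},{"claw":1,"dx":0,"dy":0,"dz":0,"ax":0,"ay":0,"az":0},{"claw":1,"dx":0,"dy":0,"dz":0,"ax":0,"ay":0,"az":0},{"claw":1,"dx":0,"dy":0,"dz":0,"ax":0,"ay":0,"az":0},{"claw":1,"dx":0,"dy":0,"dz":0,"ax":0,"ay":0,"az":0},{"claw":1,"dx":0,"dy":0,"dz":0,"ax":0,"ay":0,"az":0},{"claw":1,"dx":0,"dy":0,"dz":0,"ax":0,"ay":0,"az":0}]'
python3 go.py 0.628 0.0915 0.05
```

```text
time: 6.32
ee_pos: [0.5948, -0.1553, 0.0478]
eef_rot: [0.739, 0.673, -0.001, -0.001]
ft_force: [0.8, 0.2, 0.5]
width: 0.0873
grip_force: 0.0
time: 6.98
ee_pos: [0.5964, -0.1538, 0.0499]
eef_rot: [0.739, 0.674, 0.0, 0.0]
ft_force: [0.5, -0.1, 0.9]
width: 0.0426
grip_force: 14.9
t 7.0 pos [ 0.5964 -0.1538  0.0499] yaw_y -5.25 tilt [0.001 0.   ] w 0.0426 g 14.9
units of 3cm dx,dy,dz: [ 8.24  0.3  -0.  ]
```

```bash
python3 -m crank '[{"claw":1,"dx":0,"dy":0,"dz":-0.5,"ax":0,"ay":0,"az":0},{"claw":1,"dx":0,"dy":0,"dz":-0.8,"ax":0,"ay":0,"az":0},{"claw":1,"dx":0.5,"dy":0,"dz":-0.3,"ax":0,"ay":0,"az":0},{"claw":1,"dx":0.8,"dy":0.03,"dz":0,"ax":0,"ay":0,"az":0},{"claw":1,"dx":0.9,"dy":0.03,"dz":0,"ax":0,"ay":0,"az":0},{"claw":1,"dx":0.9,"dy":0.03,"dz":0,"ax":0,"ay":0,"az":0},{"claw":1,"dx":0.9,"dy":0.03,"dz":0,"ax":0,"ay":0,"az":0},{"claw":1,"dx":0.9,"dy":0.03,"dz":0,"ax":0,"ay":0,"az":0}]'
python3 -m crank '[{"claw":1,"dx":0.9,"dy":0.03,"dz":0,"ax":0,"ay":0,"az":0},{"claw":1,"dx":0.9,"dy":0.03,"dz":0,"ax":0,"ay":0,"az":0},{"claw":1,"dx":0.8,"dy":0.03,"dz":0,"ax":0,"ay":0,"az":0},{"claw":1,"dx":0.6,"dy":0.03,"dz":0,"ax":0,"ay":0,"az":0},{"claw":1,"dx":0,"dy":0,"dz":0,"ax":0,"ay":0,"az":0},{"claw":1,"dx":0,"dy":0,"dz":0,"ax":0,"ay":0,"az":0}]'
python3 go.py 0.628 0.0918 0.05
python3 - <<'E'
from h import *
im,*c=cam("top");cv2.imwrite("pics/t2.png",cv2.resize(im[130:220,200:380],None,fx=4,fy=4,interpolation=2)[:,:,::-1])
E
```

```text
time: 7.65
ee_pos: [0.6141, -0.0065, 0.0977]
eef_rot: [0.739, 0.674, 0.0, -0.0]
ft_force: [0.1, -0.2, -0.9]
width: 0.0421
grip_force: 14.9
time: 8.15
ee_pos: [0.6264, 0.0887, 0.0974]
eef_rot: [0.738, 0.675, -0.0, -0.0]
ft_force: [0.1, -0.9, -0.1]
width: 0.0427
grip_force: 14.9
t 8.2 pos [0.6264 0.0887 0.0974] yaw_y -5.13 tilt [-0.  0.] w 0.0427 g 14.9
units of 3cm dx,dy,dz: [0.11 0.05 1.58]
```

View pics/t2.png

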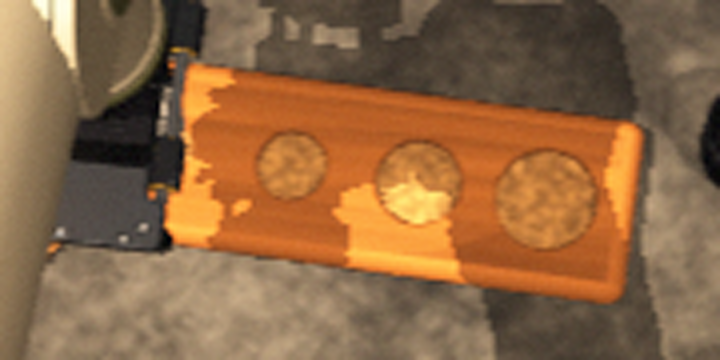

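The board's three empty recesses show at (291,164), (418,181) and (546,199) in the crop, which agrees with my estimates. Lowering now.

```bash
python3 -m crank '[{"claw":1,"dx":0.11,"dy":0.05,"dz":0.3,"ax":0,"ay":0,"az":0},{"claw":1,"dx":0,"dy":0,"dz":0.4,"ax":0,"ay":0,"az":0},{"claw":1,"dx":0,"dy":0,"dz":0.3,"ax":0,"ay":0,"az":0},{"claw":1,"dx":0,"dy":0,"dz":0.2,"ax":0,"ay":0,"az":0},{"claw":1,"dx":0,"dy":0,"dz":0.2,"ax":0,"ay":0,"az":0},{"claw":1,"dx":0,"dy":0,"dz":0.15,"ax":0,"ay":0,"az":0},{"claw":1,"dx":0,"dy":0,"dz":0,"ax":0,"ay":0,"az":0},{"claw":1,"dx":0,"dy":0,"dz":0,"ax":0,"ay":0,"az":0}]'
python3 go.py 0.628 0.0918 0.05
```

```text
time: 8.87
ee_pos: [0.6284, 0.0904, 0.0511]
eef_rot: [0.739, 0.674, -0.0, -0.0]
ft_force: [0.2, -1.0, -0.4]
width: 0.0425
grip_force: 15.0
t 8.9 pos [0.6284 0.0904 0.0511] yaw_y -5.27 tilt [-0. -0.] w 0.0425 g 15.0
units of 3cm dx,dy,dz: [ 0.04 -0.02  0.04]
```

```bash
python3 -m crank '[{"claw":1,"dx":0,"dy":0,"dz":0.04,"ax":0,"ay":0,"az":0},{"claw":0.2,"dx":0,"dy":0,"dz":0,"ax":0,"ay":0,"az":0},{"claw":-0.2,"dx":0,"dy":0,"dz":0,"ax":0,"ay":0,"az":0},{"claw":-0.6,"dx":0,"dy":0,"dz":0,"ax":0,"ay":0,"az":0},{"claw":-1,"dx":0,"dy":0,"dz":0,"ax":0,"ay":0,"az":0},{"claw":-1,"dx":0,"dy":0,"dz":0,"ax":0,"ay":0,"az":0},{"claw":-1,"dx":0,"dy":0,"dz":0,"ax":0,"ay":0,"az":0}]'
python3 -m crank '[{"claw":-1,"dx":0,"dy":0,"dz":-0.5,"ax":0,"ay":0,"az":0},{"claw":-1,"dx":0,"dy":0,"dz":-1,"ax":0,"ay":0,"az":0},{"claw":-1,"dx":0,"dy":0,"dz":-1,"ax":0,"ay":0,"az":0},{"claw":-1,"dx":0,"dy":0,"dz":-1,"ax":0,"ay":0,"az":0},{"claw":-1,"dx":-0.8,"dy":-0.04,"dz":-0.5,"ax":0,"ay":0,"az":0},{"claw":-1,"dx":-0.95,"dy":-0.04,"dz":0,"ax":0,"ay":0,"az":0},{"claw":-1,"dx":-0.95,"dy":-0.04,"dz":0,"ax":0,"ay":0,"az":0},{"claw":-1,"dx":-0.95,"dy":-0.04,"dz":0,"ax":0,"ay":0,"az":0}]'
python3 -m crank '[{"claw":-1,"dx":-0.95,"dy":-0.04,"dz":0,"ax":0,"ay":0,"az":0},{"claw":-1,"dx":-0.95,"dy":-0.04,"dz":0,"ax":0,"ay":0,"az":0},{"claw":-1,"dx":-0.95,"dy":-0.04,"dz":0,"ax":0,"ay":0,"az":0},{"claw":-1,"dx":-0.95,"dy":-0.04,"dz":0,"ax":0,"ay":0,"az":0},{"claw":-1,"dx":-0.95,"dy":-0.04,"dz":0,"ax":0,"ay":0,"az":0},{"claw":-1,"dx":-0.95,"dy":-0.04,"dz":0,"ax":0,"ay":0,"az":0},{"claw":-1,"dx":-0.95,"dy":-0.04,"dz":0,"ax":0,"ay":0,"az":0},{"claw":-1,"dx":-0.95,"dy":-0.04,"dz":0,"ax":0,"ay":0,"az":0}]' > /dev/null
python3 -m crank '[{"claw":-1,"dx":-0.95,"dy":-0.04,"dz":0,"ax":0,"ay":0,"az":0},{"claw":-1,"dx":-0.95,"dy":-0.04,"dz":0,"ax":0,"ay":0,"az":0},{"claw":-1,"dx":-0.95,"dy":-0.04,"dz":0,"ax":0,"ay":0,"az":0},{"claw":-1,"dx":-0.95,"dy":-0.04,"dz":0,"ax":0,"ay":0,"az":0},{"claw":-1,"dx":0,"dy":0,"dz":0,"ax":0,"ay":0,"az":0},{"claw":-1,"dx":0,"dy":0,"dz":0,"ax":0,"ay":0,"az":0}]'
python3 go.py 0.5665 -0.364 0.044
python3 - <<'E'
from h import *
im,*c=cam("top");print(rim(im,c,proj((.628,.092,.072),*c)[0],.072,13,200))
cv2.imwrite("pics/t3.png",cv2.resize(im[110:270,180:460],None,fx=2.8,fy=2.8,interpolation=2)[:,:,::-1])
E
```

```text
time: 9.45
ee_pos: [0.6284, 0.0906, 0.05]
eef_rot: [0.739, 0.674, 0.0, -0.0]
ft_force: [-0.6, -0.1, 0.1]
width: 0.0678
grip_force: 0.0
time: 10.12
ee_pos: [0.6134, -0.0191, 0.1704]
eef_rot: [0.739, 0.674, 0.0, 0.0]
ft_force: [1.1, -0.1, 0.7]
width: 0.0866
grip_force: 0.0
time: 11.28
ee_pos: [0.5666, -0.3595, 0.1698]
eef_rot: [0.74, 0.673, -0.0, 0.0]
ft_force: [0.5, 0.5, -0.4]
width: 0.0868
grip_force: 0.0
t 11.3 pos [ 0.5666 -0.3595  0.1698] yaw_y -5.47 tilt [-0.001 -0.001] w 0.0868 g 0.0
units of 3cm dx,dy,dz: [-0.14  0.01  4.19]
[6.285e-01 9.040e-02 4.260e-02 5.000e-04]
```

View pics/t3.png

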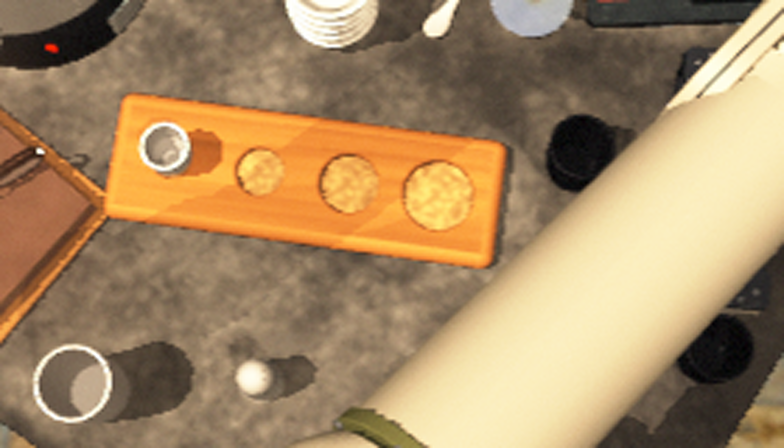

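The smallest cup is seated: its rim at (164,147) in the crop works out to (0.6285, 0.0904) at the seated height. Next, the second cup.

```bash
python3 -m crank '[{"claw":-1,"dx":-0.14,"dy":0,"dz":0.6,"ax":0,"ay":0,"az":0},{"claw":-1,"dx":0,"dy":0,"dz":0.9,"ax":0,"ay":0,"az":0},{"claw":-1,"dx":0,"dy":0,"dz":0.9,"ax":0,"ay":0,"az":0},{"claw":-1,"dx":0,"dy":0,"dz":0.9,"ax":0,"ay":0,"az":0},{"claw":-1,"dx":0,"dy":0,"dz":0.6,"ax":0,"ay":0,"az":0},{"claw":-1,"dx":0,"dy":0,"dz":0.3,"ax":0,"ay":0,"az":0},{"claw":-1,"dx":0,"dy":0,"dz":0,"ax":0,"ay":0,"az":0}]'
python3 -m crank '[{"claw":0.2,"dx":0,"dy":0,"dz":0,"ax":0,"ay":0,"az":0},{"claw":1,"dx":0,"dy":0,"dz":0,"ax":0,"ay":0,"az":0},{"claw":1,"dx":0,"dy":0,"dz":0,"ax":0,"ay":0,"az":0},{"claw":1,"dx":0,"dy":0,"dz":0,"ax":0,"ay":0,"az":0},{"claw":1,"dx":0,"dy":0,"dz":0,"ax":0,"ay":0,"az":0},{"claw":1,"dx":0,"dy":0,"dz":0,"ax":0,"ay":0,"az":0},{"claw":1,"dx":0,"dy":0,"dz":0,"ax":0,"ay":0,"az":0}]'
python3 go.py 0.6188 0.010 0.060
```

```text
time: 11.92
ee_pos: [0.5672, -0.3593, 0.0419]
eef_rot: [0.738, 0.675, -0.0, -0.002]
ft_force: [0.5, 0.9, -0.0]
width: 0.087
grip_force: 0.0
time: 12.5
ee_pos: [0.5675, -0.3615, 0.0441]
eef_rot: [0.739, 0.674, 0.0, 0.0]
ft_force: [0.1, 0.0, 2.6]
width: 0.0497
grip_force: 15.0
t 12.5 pos [ 0.5675 -0.3615  0.0441] yaw_y -5.27 tilt [0. 0.] w 0.0497 g 15.0
units of 3cm dx,dy,dz: [12.49  0.57 -0.53]
```

```bash
python3 -m crank '[{"claw":1,"dx":0,"dy":0,"dz":-0.4,"ax":0,"ay":0,"az":0},{"claw":1,"dx":0,"dy":0,"dz":-0.8,"ax":0,"ay":0,"az":0},{"claw":1,"dx":0,"dy":0,"dz":-0.9,"ax":0,"ay":0,"az":0},{"claw":1,"dx":0,"dy":0,"dz":-0.9,"ax":0,"ay":0,"az":0},{"claw":1,"dx":0,"dy":0,"dz":-0.8,"ax":0,"ay":0,"az":0},{"claw":1,"dx":0.4,"dy":0.04,"dz":-0.2,"ax":0,"ay":0,"az":0},{"claw":1,"dx":0.7,"dy":0.04,"dz":0,"ax":0,"ay":0,"az":0},{"claw":1,"dx":0.9,"dy":0.04,"dz":0,"ax":0,"ay":0,"az":0}]'
python3 -m crank '[{"claw":1,"dx":0.9,"dy":0.04,"dz":0,"ax":0,"ay":0,"az":0},{"claw":1,"dx":0.9,"dy":0.04,"dz":0,"ax":0,"ay":0,"az":0},{"claw":1,"dx":0.9,"dy":0.04,"dz":0,"ax":0,"ay":0,"az":0},{"claw":1,"dx":0.9,"dy":0.04,"dz":0,"ax":0,"ay":0,"az":0},{"claw":1,"dx":0.9,"dy":0.04,"dz":0,"ax":0,"ay":0,"az":0},{"claw":1,"dx":0.9,"dy":0.04,"dz":0,"ax":0,"ay":0,"az":0},{"claw":1,"dx":0.9,"dy":0.04,"dz":0,"ax":0,"ay":0,"az":0},{"claw":1,"dx":0.9,"dy":0.04,"dz":0,"ax":0,"ay":0,"az":0}]'
python3 -m crank '[{"claw":1,"dx":0.9,"dy":0.04,"dz":0.5,"ax":0,"ay":0,"az":0},{"claw":1,"dx":0.9,"dy":0.04,"dz":0.5,"ax":0,"ay":0,"az":0},{"claw":1,"dx":0.9,"dy":0.04,"dz":0.3,"ax":0,"ay":0,"az":0},{"claw":1,"dx":0.5,"dy":0.04,"dz":0.3,"ax":0,"ay":0,"az":0},{"claw":1,"dx":0,"dy":0,"dz":0,"ax":0,"ay":0,"az":0},{"claw":1,"dx":0,"dy":0,"dz":0,"ax":0,"ay":0,"az":0},{"claw":1,"dx":0,"dy":0,"dz":0,"ax":0,"ay":0,"az":0}]'
python3 go.py 0.6188 0.0122 0.060
```

```text
time: 13.17
ee_pos: [0.5759, -0.3029, 0.1647]
eef_rot: [0.74, 0.673, -0.0, 0.001]
ft_force: [0.5, -0.2, -0.4]
width: 0.0494
grip_force: 14.9
time: 13.83
ee_pos: [0.6056, -0.0858, 0.1639]
eef_rot: [0.739, 0.674, 0.0, -0.0]
ft_force: [0.7, -1.6, -0.4]
width: 0.0494
grip_force: 14.9
time: 14.42
ee_pos: [0.6195, 0.0058, 0.1163]
eef_rot: [0.739, 0.673, -0.0, 0.0]
ft_force: [-0.3, -0.5, -0.2]
width: 0.0495
grip_force: 14.9
t 14.4 pos [0.6195 0.0058 0.1163] yaw_y -5.35 tilt [ 0.    -0.001] w 0.0495 g 14.9
units of 3cm dx,dy,dz: [ 0.21 -0.04  1.88]
```

```bash
python3 -m crank '[{"claw":1,"dx":0.21,"dy":-0.04,"dz":0.4,"ax":0,"ay":0,"az":0},{"claw":1,"dx":0,"dy":0,"dz":0.5,"ax":0,"ay":0,"az":0},{"claw":1,"dx":0,"dy":0,"dz":0.3,"ax":0,"ay":0,"az":0},{"claw":1,"dx":0,"dy":0,"dz":0.25,"ax":0,"ay":0,"az":0},{"claw":1,"dx":0,"dy":0,"dz":0.2,"ax":0,"ay":0,"az":0},{"claw":1,"dx":0,"dy":0,"dz":0.18,"ax":0,"ay":0,"az":0},{"claw":1,"dx":0,"dy":0,"dz":0,"ax":0,"ay":0,"az":0},{"claw":1,"dx":0,"dy":0,"dz":0,"ax":0,"ay":0,"az":0}]'
python3 go.py 0.6188 0.0122 0.060
```

```text
time: 15.08
ee_pos: [0.619, 0.0135, 0.0612]
eef_rot: [0.739, 0.674, 0.0, 0.0]
ft_force: [-0.5, 0.3, -0.2]
width: 0.0493
grip_force: 15.1
t 15.1 pos [0.619  0.0135 0.0612] yaw_y -5.28 tilt [ 0. -0.] w 0.0493 g 15.1
units of 3cm dx,dy,dz: [-0.04 -0.    0.04]
```

```bash
python3 -m crank '[{"claw":1,"dx":0,"dy":0,"dz":0.04,"ax":0,"ay":0,"az":0},{"claw":0.2,"dx":0,"dy":0,"dz":0,"ax":0,"ay":0,"az":0},{"claw":-0.2,"dx":0,"dy":0,"dz":0,"ax":0,"ay":0,"az":0},{"claw":-0.6,"dx":0,"dy":0,"dz":0,"ax":0,"ay":0,"az":0},{"claw":-1,"dx":0,"dy":0,"dz":0,"ax":0,"ay":0,"az":0},{"claw":-1,"dx":0,"dy":0,"dz":0,"ax":0,"ay":0,"az":0},{"claw":-1,"dx":0,"dy":0,"dz":0,"ax":0,"ay":0,"az":0}]'
python3 -m crank '[{"claw":-1,"dx":0,"dy":0,"dz":-0.5,"ax":0,"ay":0,"az":0},{"claw":-1,"dx":0,"dy":0,"dz":-1,"ax":0,"ay":0,"az":0},{"claw":-1,"dx":0,"dy":0,"dz":-1,"ax":0,"ay":0,"az":0},{"claw":-1,"dx":0,"dy":0,"dz":-1,"ax":0,"ay":0,"az":0},{"claw":-1,"dx":-0.6,"dy":-0.3,"dz":-0.2,"ax":0,"ay":0,"az":0},{"claw":-1,"dx":-0.9,"dy":-0.4,"dz":0,"ax":0,"ay":0,"az":0},{"claw":-1,"dx":-0.9,"dy":-0.4,"dz":0,"ax":0,"ay":0,"az":0},{"claw":-1,"dx":-0.9,"dy":-0.4,"dz":0,"ax":0,"ay":0,"az":0}]'
python3 -m crank '[{"claw":-1,"dx":-0.9,"dy":-0.4,"dz":0,"ax":0,"ay":0,"az":0},{"claw":-1,"dx":-0.9,"dy":-0.4,"dz":0,"ax":0,"ay":0,"az":0},{"claw":-1,"dx":-0.9,"dy":-0.4,"dz":0,"ax":0,"ay":0,"az":0},{"claw":-1,"dx":-0.9,"dy":-0.4,"dz":0,"ax":0,"ay":0,"az":0},{"claw":-1,"dx":-0.9,"dy":-0.4,"dz":0,"ax":0,"ay":0,"az":0},{"claw":-1,"dx":-0.9,"dy":-0.4,"dz":0,"ax":0,"ay":0,"az":0},{"claw":-1,"dx":-0.9,"dy":-0.4,"dz":0,"ax":0,"ay":0,"az":0},{"claw":-1,"dx":-0.8,"dy":-0.4,"dz":0,"ax":0,"ay":0,"az":0}]' >/dev/null
python3 -m crank '[{"claw":-1,"dx":0,"dy":0,"dz":0,"ax":0,"ay":0,"az":0},{"claw":-1,"dx":0,"dy":0,"dz":0,"ax":0,"ay":0,"az":0},{"claw":-1,"dx":0,"dy":0,"dz":0,"ax":0,"ay":0,"az":0}]'
python3 go.py 0.4513 -0.2862 0.060
python3 - <<'E'
from h import *
im,*c=cam("top")
for X,q in(((.6285,.0904,.072),13),((.619,.012,.086),15)):print(rim(im,c,proj(X,*c)[0],X[2],q,200))
cv2.imwrite("pics/t4.png",cv2.resize(im[110:270,180:460],None,fx=2.8,fy=2.8,interpolation=2)[:,:,::-1])
E
```

```text
time: 15.67
ee_pos: [0.6189, 0.0138, 0.0599]
eef_rot: [0.739, 0.674, 0.0, -0.0]
ft_force: [0.4, 0.0, -0.0]
width: 0.071
grip_force: 0.0
time: 16.33
ee_pos: [0.5643, -0.0817, 0.1711]
eef_rot: [0.739, 0.674, 0.0, 0.0]
ft_force: [0.8, -0.4, 0.7]
width: 0.0871
grip_force: 0.0
time: 17.25
ee_pos: [0.4502, -0.2835, 0.1708]
eef_rot: [0.739, 0.674, 0.0, -0.0]
ft_force: [-0.3, 0.4, 0.9]
width: 0.087
grip_force: 0.0
t 17.2 pos [ 0.4502 -0.2835  0.1708] yaw_y -5.25 tilt [0. 0.] w 0.087 g 0.0
units of 3cm dx,dy,dz: [-0.09  0.05  3.69]
[6.285e-01 9.020e-02 4.270e-02 6.000e-04]
[0.6186 0.011  0.0492 0.0009]
```

View pics/t4.png

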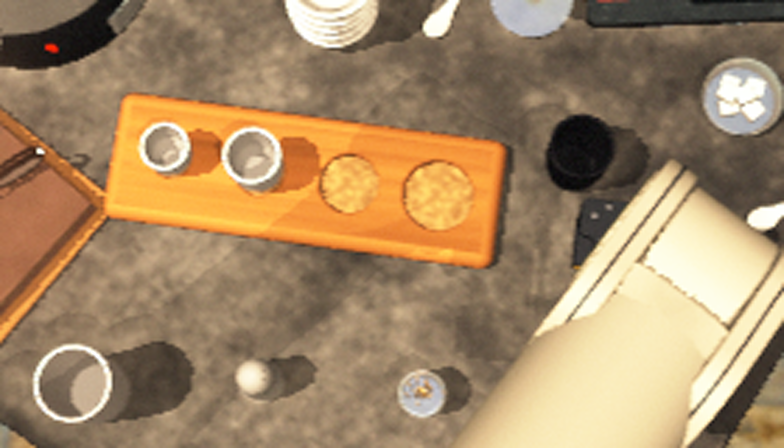

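Two cups are seated, with rims at (164,147) and (252,158) in the crop. Now the third.

```bash
python3 -m crank '[{"claw":-1,"dx":-0.09,"dy":0.05,"dz":0.5,"ax":0,"ay":0,"az":0},{"claw":-1,"dx":0,"dy":0,"dz":0.9,"ax":0,"ay":0,"az":0},{"claw":-1,"dx":0,"dy":0,"dz":0.9,"ax":0,"ay":0,"az":0},{"claw":-1,"dx":0,"dy":0,"dz":0.7,"ax":0,"ay":0,"az":0},{"claw":-1,"dx":0,"dy":0,"dz":0.4,"ax":0,"ay":0,"az":0},{"claw":-1,"dx":0,"dy":0,"dz":0.3,"ax":0,"ay":0,"az":0},{"claw":-1,"dx":0,"dy":0,"dz":0,"ax":0,"ay":0,"az":0},{"claw":-1,"dx":0,"dy":0,"dz":0,"ax":0,"ay":0,"az":0}]'
python3 -m crank '[{"claw":0.2,"dx":0,"dy":0,"dz":0,"ax":0,"ay":0,"az":0},{"claw":1,"dx":0,"dy":0,"dz":0,"ax":0,"ay":0,"az":0},{"claw":1,"dx":0,"dy":0,"dz":0,"ax":0,"ay":0,"az":0},{"claw":1,"dx":0,"dy":0,"dz":0,"ax":0,"ay":0,"az":0},{"claw":1,"dx":0,"dy":0,"dz":0,"ax":0,"ay":0,"az":0},{"claw":1,"dx":0,"dy":0,"dz":0,"ax":0,"ay":0,"az":0},{"claw":1,"dx":0,"dy":0,"dz":0,"ax":0,"ay":0,"az":0}]' 20
python3 go.py 0.6097 -0.0705 0.076
```

```text
time: 17.97
ee_pos: [0.4516, -0.2868, 0.0603]
eef_rot: [0.739, 0.674, 0.0, 0.0]
ft_force: [-0.2, -1.1, 0.3]
width: 0.0871
grip_force: 0.0
time: 18.55
ee_pos: [0.4511, -0.2869, 0.06]
eef_rot: [0.739, 0.674, 0.0, -0.0]
ft_force: [-1.5, 0.8, 3.7]
width: 0.0571
grip_force: 19.9
t 18.6 pos [ 0.4511 -0.2869  0.06  ] yaw_y -5.27 tilt [0. 0.] w 0.0571 g 19.9
units of 3cm dx,dy,dz: [ 7.67  4.6  -0.53]
```

```bash
python3 -m crank '[{"claw":1,"dx":0,"dy":0,"dz":-0.4,"ax":0,"ay":0,"az":0},{"claw":1,"dx":0,"dy":0,"dz":-0.8,"ax":0,"ay":0,"az":0},{"claw":1,"dx":0,"dy":0,"dz":-0.9,"ax":0,"ay":0,"az":0},{"claw":1,"dx":0,"dy":0,"dz":-0.9,"ax":0,"ay":0,"az":0},{"claw":1,"dx":0,"dy":0,"dz":-0.6,"ax":0,"ay":0,"az":0},{"claw":1,"dx":0.4,"dy":0.24,"dz":0,"ax":0,"ay":0,"az":0},{"claw":1,"dx":0.7,"dy":0.42,"dz":0,"ax":0,"ay":0,"az":0},{"claw":1,"dx":0.8,"dy":0.48,"dz":0,"ax":0,"ay":0,"az":0}]'
python3 -m crank '[{"claw":1,"dx":0.8,"dy":0.48,"dz":0,"ax":0,"ay":0,"az":0},{"claw":1,"dx":0.8,"dy":0.48,"dz":0,"ax":0,"ay":0,"az":0},{"claw":1,"dx":0.8,"dy":0.48,"dz":0,"ax":0,"ay":0,"az":0},{"claw":1,"dx":0.8,"dy":0.48,"dz":0,"ax":0,"ay":0,"az":0},{"claw":1,"dx":0.8,"dy":0.48,"dz":0,"ax":0,"ay":0,"az":0},{"claw":1,"dx":0.8,"dy":0.48,"dz":0,"ax":0,"ay":0,"az":0},{"claw":1,"dx":0.6,"dy":0.36,"dz":0.3,"ax":0,"ay":0,"az":0},{"claw":1,"dx":0.3,"dy":0.2,"dz":0.3,"ax":0,"ay":0,"az":0}]'
python3 -m crank '[{"claw":1,"dx":0.07,"dy":0,"dz":0.4,"ax":0,"ay":0,"az":0},{"claw":1,"dx":0,"dy":0,"dz":0.3,"ax":0,"ay":0,"az":0},{"claw":1,"dx":0,"dy":0,"dz":0.2,"ax":0,"ay":0,"az":0},{"claw":1,"dx":0,"dy":0,"dz":0,"ax":0,"ay":0,"az":0},{"claw":1,"dx":0,"dy":0,"dz":0,"ax":0,"ay":0,"az":0},{"claw":1,"dx":0,"dy":0,"dz":0,"ax":0,"ay":0,"az":0}]'
python3 go.py 0.6097 -0.0705 0.076
```

```text
time: 19.22
ee_pos: [0.49, -0.2339, 0.169]
eef_rot: [0.74, 0.673, 0.0, 0.0]
ft_force: [0.2, 1.1, -2.7]
width: 0.0569
grip_force: 19.8
time: 19.88
ee_pos: [0.6104, -0.0691, 0.1501]
eef_rot: [0.738, 0.675, 0.001, 0.0]
ft_force: [0.5, 0.7, -2.4]
width: 0.0567
grip_force: 19.8
time: 20.38
ee_pos: [0.6089, -0.0714, 0.1234]
eef_rot: [0.739, 0.673, 0.0, 0.0]
ft_force: [0.4, 0.7, -1.7]
width: 0.057
grip_force: 19.8
t 20.4 pos [ 0.6089 -0.0714  0.1234] yaw_y -5.35 tilt [ 0.001 -0.   ] w 0.057 g 19.8
units of 3cm dx,dy,dz: [0.03 0.02 1.58]
```

```bash
python3 -m crank '[{"claw":1,"dx":0.03,"dy":0.02,"dz":0.4,"ax":0,"ay":0,"az":0},{"claw":1,"dx":0,"dy":0,"dz":0.4,"ax":0,"ay":0,"az":0},{"claw":1,"dx":0,"dy":0,"dz":0.3,"ax":0,"ay":0,"az":0},{"claw":1,"dx":0,"dy":0,"dz":0.25,"ax":0,"ay":0,"az":0},{"claw":1,"dx":0,"dy":0,"dz":0.2,"ax":0,"ay":0,"az":0},{"claw":1,"dx":0,"dy":0,"dz":0,"ax":0,"ay":0,"az":0},{"claw":1,"dx":0,"dy":0,"dz":0,"ax":0,"ay":0,"az":0}]'
python3 go.py 0.6097 -0.0705 0.076
```

```text
time: 20.97
ee_pos: [0.6096, -0.0696, 0.0759]
eef_rot: [0.739, 0.674, -0.0, -0.0]
ft_force: [0.1, -0.1, -2.0]
width: 0.0571
grip_force: 21.9
t 21.0 pos [ 0.6096 -0.0696  0.0759] yaw_y -5.27 tilt [-0. -0.] w 0.0571 g 21.9
units of 3cm dx,dy,dz: [-0.03  0.01 -0.  ]
```

```bash
python3 -m crank '[{"claw":0.2,"dx":0,"dy":0,"dz":0,"ax":0,"ay":0,"az":0},{"claw":-0.2,"dx":0,"dy":0,"dz":0,"ax":0,"ay":0,"az":0},{"claw":-0.6,"dx":0,"dy":0,"dz":0,"ax":0,"ay":0,"az":0},{"claw":-1,"dx":0,"dy":0,"dz":0,"ax":0,"ay":0,"az":0},{"claw":-1,"dx":0,"dy":0,"dz":0,"ax":0,"ay":0,"az":0},{"claw":-1,"dx":0,"dy":0,"dz":0,"ax":0,"ay":0,"az":0}]'
python3 -m crank '[{"claw":-1,"dx":0,"dy":0,"dz":-0.5,"ax":0,"ay":0,"az":0},{"claw":-1,"dx":0,"dy":0,"dz":-1,"ax":0,"ay":0,"az":0},{"claw":-1,"dx":0,"dy":0,"dz":-1,"ax":0,"ay":0,"az":0},{"claw":-1,"dx":0,"dy":0,"dz":-1,"ax":0,"ay":0,"az":0},{"claw":-1,"dx":0.5,"dy":-0.7,"dz":-0.2,"ax":0,"ay":0,"az":0},{"claw":-1,"dx":0.6,"dy":-0.8,"dz":0,"ax":0,"ay":0,"az":0},{"claw":-1,"dx":0.6,"dy":-0.8,"dz":0,"ax":0,"ay":0,"az":0},{"claw":-1,"dx":0.6,"dy":-0.8,"dz":0,"ax":0,"ay":0,"az":0}]'
python3 -m crank '[{"claw":-1,"dx":0.6,"dy":-0.8,"dz":0,"ax":0,"ay":0,"az":0},{"claw":-1,"dx":0.6,"dy":-0.8,"dz":0,"ax":0,"ay":0,"az":0},{"claw":-1,"dx":0.6,"dy":-0.8,"dz":0,"ax":0,"ay":0,"az":0},{"claw":-1,"dx":0.6,"dy":-0.8,"dz":0,"ax":0,"ay":0,"az":0},{"claw":-1,"dx":0.1,"dy":-0.4,"dz":0,"ax":0,"ay":0,"az":0},{"claw":-1,"dx":0,"dy":0,"dz":0,"ax":0,"ay":0,"az":0},{"claw":-1,"dx":0,"dy":0,"dz":0,"ax":0,"ay":0,"az":0}]'
python3 - <<'E'
from h import *
im,*c=cam("wrist");p=proj((.4156,.149,.104),*c)[0];print(p)
for th in(200,225):print(rim(im,c,p,.104,55,th))
cv2.imwrite("pics/w4.png",im[:,:,::-1])
im,*c=cam("top")
for X,q in(((.6285,.0904,.072),13),((.619,.012,.086),15),((.6096,-.07,.102),17)):print(rim(im,c,proj(X,*c)[0],X[2],q,200))
E
python3 go.py 0.4156 0.149 0.077
```

```text
time: 21.47
ee_pos: [0.6099, -0.0695, 0.0765]
eef_rot: [0.739, 0.674, 0.0, 0.0]
ft_force: [0.1, 0.2, -0.2]
width: 0.076
grip_force: 0.0
time: 22.13
ee_pos: [0.5225, 0.0083, 0.1874]
eef_rot: [0.739, 0.674, 0.0, 0.0]
ft_force: [0.0, 1.2, -1.1]
width: 0.0869
grip_force: 0.0
time: 22.72
ee_pos: [0.4229, 0.0925, 0.1877]
eef_rot: [0.738, 0.674, 0.001, -0.0]
ft_force: [0.3, 0.8, -0.6]
width: 0.0869
grip_force: 0.0
[307.89326125 133.13581762]
[4.160e-01 1.494e-01 6.360e-02 3.000e-04]
[4.161e-01 1.495e-01 6.330e-02 2.000e-04]
[6.286e-01 9.050e-02 4.240e-02 5.000e-04]
[0.6187 0.0108 0.0491 0.0009]
[ 0.6099 -0.0685  0.0565  0.0007]
t 22.8 pos [0.4236 0.0917 0.1876] yaw_y -5.33 tilt [0.001 0.   ] w 0.0868 g 0.0
units of 3cm dx,dy,dz: [ 1.88 -0.45  3.69]
```

View pics/w4.png

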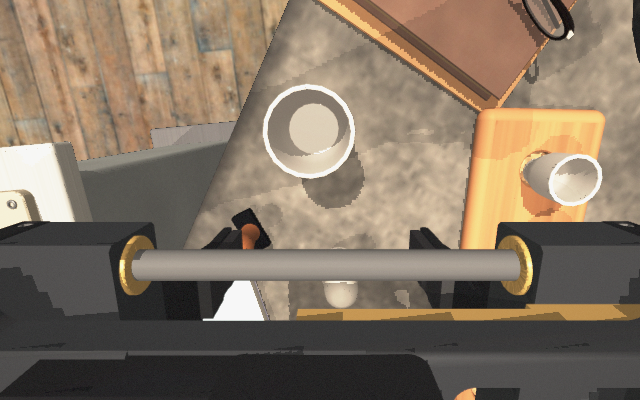

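The largest cup's rim is centred at (309,131), which gives (0.416, 0.1495). Gripping it now.

```bash
python3 -m crank '[{"claw":-1,"dx":0.9,"dy":-0.3,"dz":0,"ax":0,"ay":0,"az":0},{"claw":-1,"dx":0.7,"dy":-0.14,"dz":0,"ax":0,"ay":0,"az":0},{"claw":-1,"dx":0.29,"dy":0,"dz":0.4,"ax":0,"ay":0,"az":0},{"claw":-1,"dx":0,"dy":0,"dz":0.9,"ax":0,"ay":0,"az":0},{"claw":-1,"dx":0,"dy":0,"dz":0.9,"ax":0,"ay":0,"az":0},{"claw":-1,"dx":0,"dy":0,"dz":0.7,"ax":0,"ay":0,"az":0},{"claw":-1,"dx":0,"dy":0,"dz":0.5,"ax":0,"ay":0,"az":0},{"claw":-1,"dx":0,"dy":0,"dz":0.29,"ax":0,"ay":0,"az":0}]'
python3 -m crank '[{"claw":-1,"dx":0,"dy":0,"dz":0,"ax":0,"ay":0,"az":0},{"claw":0.2,"dx":0,"dy":0,"dz":0,"ax":0,"ay":0,"az":0},{"claw":1,"dx":0,"dy":0,"dz":0,"ax":0,"ay":0,"az":0},{"claw":1,"dx":0,"dy":0,"dz":0,"ax":0,"ay":0,"az":0},{"claw":1,"dx":0,"dy":0,"dz":0,"ax":0,"ay":0,"az":0},{"claw":1,"dx":0,"dy":0,"dz":0,"ax":0,"ay":0,"az":0},{"claw":1,"dx":0,"dy":0,"dz":0,"ax":0,"ay":0,"az":0}]' 25
python3 go.py 0.6010 -0.1515 0.093
```

```text
time: 23.48
ee_pos: [0.4149, 0.1486, 0.0748]
eef_rot: [0.739, 0.673, -0.001, 0.0]
ft_force: [-0.4, 0.2, 0.4]
width: 0.0865
grip_force: 0.0
time: 24.07
ee_pos: [0.4153, 0.1503, 0.0773]
eef_rot: [0.739, 0.674, 0.001, 0.0]
ft_force: [0.8, -0.4, 4.2]
width: 0.0627
grip_force: 25.0
t 24.1 pos [0.4153 0.1503 0.0773] yaw_y -5.26 tilt [0.001 0.001] w 0.0627 g 25.0
units of 3cm dx,dy,dz: [-9.45  7.09 -0.53]
```

```bash
python3 -m crank '[{"claw":1,"dx":0,"dy":0,"dz":-0.4,"ax":0,"ay":0,"az":0},{"claw":1,"dx":0,"dy":0,"dz":-0.8,"ax":0,"ay":0,"az":0},{"claw":1,"dx":0,"dy":0,"dz":-0.9,"ax":0,"ay":0,"az":0},{"claw":1,"dx":0,"dy":0,"dz":-0.9,"ax":0,"ay":0,"az":0},{"claw":1,"dx":0,"dy":0,"dz":-0.9,"ax":0,"ay":0,"az":0},{"claw":1,"dx":0,"dy":0,"dz":-0.6,"ax":0,"ay":0,"az":0},{"claw":1,"dx":-0.4,"dy":0.3,"dz":0,"ax":0,"ay":0,"az":0},{"claw":1,"dx":-0.64,"dy":0.48,"dz":0,"ax":0,"ay":0,"az":0}]'
python3 -m crank '[{"claw":1,"dx":-0.72,"dy":0.54,"dz":0,"ax":0,"ay":0,"az":0},{"claw":1,"dx":-0.72,"dy":0.54,"dz":0,"ax":0,"ay":0,"az":0},{"claw":1,"dx":-0.72,"dy":0.54,"dz":0,"ax":0,"ay":0,"az":0},{"claw":1,"dx":-0.72,"dy":0.54,"dz":0,"ax":0,"ay":0,"az":0},{"claw":1,"dx":-0.72,"dy":0.54,"dz":0,"ax":0,"ay":0,"az":0},{"claw":1,"dx":-0.72,"dy":0.54,"dz":0,"ax":0,"ay":0,"az":0},{"claw":1,"dx":-0.72,"dy":0.54,"dz":0,"ax":0,"ay":0,"az":0},{"claw":1,"dx":-0.72,"dy":0.54,"dz":0,"ax":0,"ay":0,"az":0}]'
python3 -m crank '[{"claw":1,"dx":-0.72,"dy":0.54,"dz":0,"ax":0,"ay":0,"az":0},{"claw":1,"dx":-0.72,"dy":0.54,"dz":0,"ax":0,"ay":0,"az":0},{"claw":1,"dx":-0.72,"dy":0.54,"dz":0,"ax":0,"ay":0,"az":0},{"claw":1,"dx":-0.5,"dy":0.37,"dz":0,"ax":0,"ay":0,"az":0},{"claw":1,"dx":0,"dy":0,"dz":0.5,"ax":0,"ay":0,"az":0},{"claw":1,"dx":0,"dy":0,"dz":0.5,"ax":0,"ay":0,"az":0},{"claw":1,"dx":0,"dy":0,"dz":0,"ax":0,"ay":0,"az":0},{"claw":1,"dx":0,"dy":0,"dz":0,"ax":0,"ay":0,"az":0}]'
python3 go.py 0.6010 -0.1515 0.093
```

```text
time: 24.73
ee_pos: [0.435, 0.1185, 0.2127]
eef_rot: [0.737, 0.675, 0.001, -0.0]
ft_force: [-0.1, -0.3, -2.9]
width: 0.0625
grip_force: 25.0
time: 25.4
ee_pos: [0.5487, -0.0681, 0.2114]
eef_rot: [0.739, 0.674, -0.0, -0.0]
ft_force: [-0.2, 0.9, -0.8]
width: 0.0625
grip_force: 25.0
time: 26.07
ee_pos: [0.6, -0.1517, 0.181]
eef_rot: [0.739, 0.674, -0.001, -0.001]
ft_force: [1.0, 0.7, -1.7]
width: 0.0626
grip_force: 25.0
t 26.1 pos [ 0.6    -0.1517  0.181 ] yaw_y -5.25 tilt [-0.002  0.   ] w 0.0626 g 25.0
units of 3cm dx,dy,dz: [0.01 0.04 2.93]
```

```bash
python3 -m crank '[{"claw":1,"dx":0,"dy":0.03,"dz":0.5,"ax":0,"ay":0,"az":0},{"claw":1,"dx":0,"dy":0,"dz":0.6,"ax":0,"ay":0,"az":0},{"claw":1,"dx":0,"dy":0,"dz":0.6,"ax":0,"ay":0,"az":0},{"claw":1,"dx":0,"dy":0,"dz":0.4,"ax":0,"ay":0,"az":0},{"claw":1,"dx":0,"dy":0,"dz":0.3,"ax":0,"ay":0,"az":0},{"claw":1,"dx":0,"dy":0,"dz":0.25,"ax":0,"ay":0,"az":0},{"claw":1,"dx":0,"dy":0,"dz":0.24,"ax":0,"ay":0,"az":0},{"claw":1,"dx":0,"dy":0,"dz":0,"ax":0,"ay":0,"az":0}]'
python3 -m crank '[{"claw":1,"dx":0,"dy":0,"dz":0,"ax":0,"ay":0,"az":0},{"claw":1,"dx":0,"dy":0,"dz":0,"ax":0,"ay":0,"az":0}]'
python3 go.py 0.6010 -0.1515 0.093
```

```text
time: 26.73
ee_pos: [0.6011, -0.1519, 0.094]
eef_rot: [0.739, 0.674, -0.0, -0.0]
ft_force: [0.1, 0.1, -1.6]
width: 0.0629
grip_force: 25.0
time: 26.9
ee_pos: [0.6018, -0.1524, 0.0956]
eef_rot: [0.739, 0.674, 0.0, 0.0]
ft_force: [-1.4, 0.0, -1.7]
width: 0.0629
grip_force: 25.0
t 26.9 pos [ 0.6018 -0.1524  0.0956] yaw_y -5.27 tilt [ 0.001 -0.   ] w 0.0629 g 25.0
units of 3cm dx,dy,dz: [ 0.03 -0.03  0.09]
```

```bash
python3 -m crank '[{"claw":1,"dx":0,"dy":0,"dz":0.04,"ax":0,"ay":0,"az":0},{"claw":1,"dx":0,"dy":0,"dz":0.03,"ax":0,"ay":0,"az":0},{"claw":1,"dx":0,"dy":0,"dz":0,"ax":0,"ay":0,"az":0},{"claw":1,"dx":0,"dy":0,"dz":0,"ax":0,"ay":0,"az":0}]'
python3 go.py 0.6010 -0.1515 0.093
```

```text
time: 27.23
ee_pos: [0.6018, -0.1523, 0.0934]
eef_rot: [0.739, 0.674, 0.0, 0.0]
ft_force: [-0.5, 0.1, 2.7]
width: 0.0625
grip_force: 25.2
t 27.2 pos [ 0.6018 -0.1523  0.0934] yaw_y -5.26 tilt [0.001 0.   ] w 0.0625 g 25.2
units of 3cm dx,dy,dz: [ 0.02 -0.03  0.01]
```

Contact is light (+2.7 N) at the expected height. I'll release, rise and move back to check.

```bash
python3 -m crank '[{"claw":0.2,"dx":0,"dy":0,"dz":0,"ax":0,"ay":0,"az":0},{"claw":-0.2,"dx":0,"dy":0,"dz":0,"ax":0,"ay":0,"az":0},{"claw":-0.6,"dx":0,"dy":0,"dz":0,"ax":0,"ay":0,"az":0},{"claw":-1,"dx":0,"dy":0,"dz":0,"ax":0,"ay":0,"az":0},{"claw":-1,"dx":0,"dy":0,"dz":0,"ax":0,"ay":0,"az":0},{"claw":-1,"dx":0,"dy":0,"dz":0,"ax":0,"ay":0,"az":0},{"claw":-1,"dx":0,"dy":0,"dz":0,"ax":0,"ay":0,"az":0},{"claw":-1,"dx":0,"dy":0,"dz":-0.4,"ax":0,"ay":0,"az":0}]'
python3 -m crank '[{"claw":-1,"dx":0,"dy":0,"dz":-0.8,"ax":0,"ay":0,"az":0},{"claw":-1,"dx":0,"dy":0,"dz":-1,"ax":0,"ay":0,"az":0},{"claw":-1,"dx":0,"dy":0,"dz":-1,"ax":0,"ay":0,"az":0},{"claw":-1,"dx":0,"dy":0,"dz":-1,"ax":0,"ay":0,"az":0},{"claw":-1,"dx":0,"dy":0,"dz":-1,"ax":0,"ay":0,"az":0},{"claw":-1,"dx":-0.8,"dy":-0.3,"dz":-0.4,"ax":0,"ay":0,"az":0},{"claw":-1,"dx":-0.8,"dy":-0.3,"dz":0,"ax":0,"ay":0,"az":0},{"claw":-1,"dx":-0.8,"dy":-0.3,"dz":0,"ax":0,"ay":0,"az":0}]'
python3 -m crank '[{"claw":-1,"dx":-0.8,"dy":-0.3,"dz":0,"ax":0,"ay":0,"az":0},{"claw":-1,"dx":-0.8,"dy":-0.3,"dz":0,"ax":0,"ay":0,"az":0},{"claw":-1,"dx":-0.8,"dy":-0.3,"dz":0,"ax":0,"ay":0,"az":0},{"claw":-1,"dx":-0.8,"dy":-0.3,"dz":0,"ax":0,"ay":0,"az":0},{"claw":-1,"dx":-0.8,"dy":-0.3,"dz":0,"ax":0,"ay":0,"az":0},{"claw":-1,"dx":-0.4,"dy":0,"dz":0,"ax":0,"ay":0,"az":0},{"claw":-1,"dx":0,"dy":0,"dz":0,"ax":0,"ay":0,"az":0},{"claw":-1,"dx":0,"dy":0,"dz":0,"ax":0,"ay":0,"az":0}]'
python3 - <<'E'
from h import *
im,*c=cam("top")
for X,q in(((.6285,.0904,.072),13),((.619,.012,.086),15),((.6096,-.07,.102),17),((.6015,-.152,.12),20)):
    try:print(rim(im,c,proj(X,*c)[0],X[2],q,200))
    except Exception as e:print(e)
a=cv2.resize(im[110:270,180:460],None,fx=2.5,fy=2.5,interpolation=2);cv2.imwrite("pics/t5.png",a[:,:,::-1])
im,*c=cam("scene");cv2.imwrite("pics/s5.png",cv2.resize(im[120:300,180:480],None,fx=2.6,fy=2.6,interpolation=2)[:,:,::-1])
E
```

```text
time: 27.9
ee_pos: [0.6001, -0.1517, 0.1031]
eef_rot: [0.739, 0.674, -0.001, -0.001]
ft_force: [-0.1, -0.2, -1.1]
width: 0.0858
grip_force: 0.0
time: 28.57
ee_pos: [0.5679, -0.2224, 0.2629]
eef_rot: [0.739, 0.674, 0.001, 0.001]
ft_force: [-0.5, -0.6, -0.6]
width: 0.0874
grip_force: 0.0
time: 29.23
ee_pos: [0.5107, -0.3493, 0.2615]
eef_rot: [0.739, 0.673, 0.0, 0.0]
ft_force: [1.0, 0.9, -0.2]
width: 0.0868
grip_force: 0.0
[6.285e-01 9.040e-02 4.250e-02 5.000e-04]
[0.6187 0.0109 0.0491 0.0009]
[ 0.61   -0.0684  0.056   0.0011]
[ 6.028e-01 -1.527e-01  6.330e-02  6.000e-04]
```

View pics/t5.png

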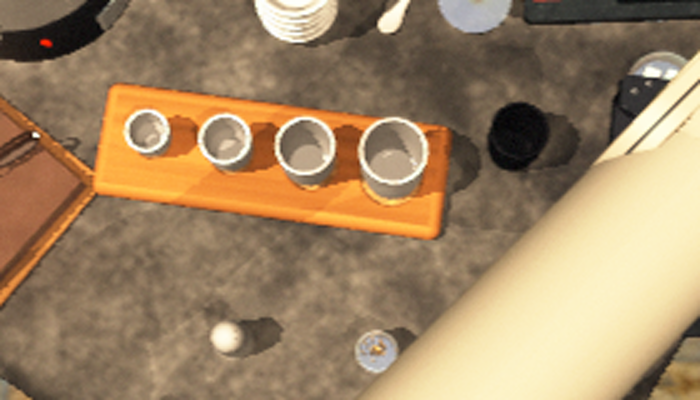

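View pics/s5.png

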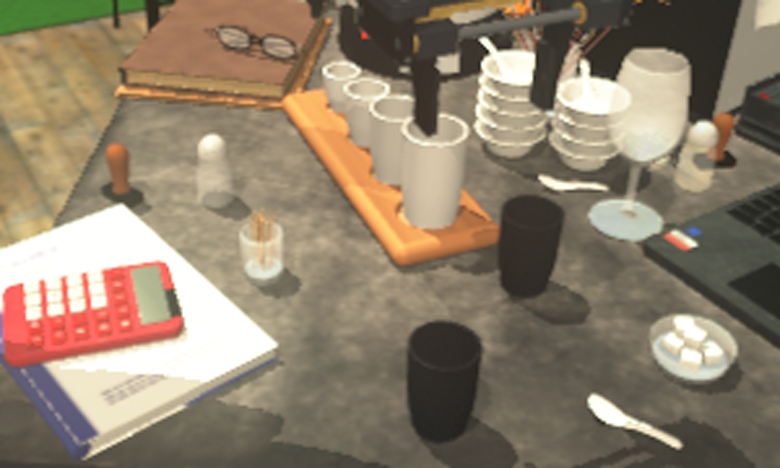

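All four cups stand upright and in order. In the top crop the rims are at (147,131), (224,141), (305,149) and (393,158). The shaker (227,337), the toothpick glass (377,350) and the black cups look undisturbed. Handing in.

```bash
python3 -c "
from bench import r
print(r.close_job())"
```

```text
the job is handed in; nothing more can be done
None
```

The four white cups stand upright in size order, each in the recess that fits its foot; the shaker, toothpick glass and black cups were left alone, and the job was handed in at about 29 s.

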